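Clear the jammed job tray from the ring tray lane

ROBOT

A 7-joint arm with a two-finger parallel gripper is mounted at the origin on the work surface. World frame = base frame: x ahead of the robot, y to its left, z up, the work surface at z = 0. Lengths are in m, angles in degrees, forces in N, time in s.
With the tool pointing down it reaches from about 0.4 to 0.9 m from the base axis. Payload 5.6 kg.
Tool frame: the origin (TCP) lies at the centre of the arm's flange, where the gripper is bolted on; the fingertips stand 190 mm ahead of it and the grasp point (between the pads) lies 171 mm ahead of it; z points along the fingers, y is the direction in which the jaws open and shut (so a half turn about z gives the same grasp; the last joint's range is limited). The gripper opens to 92 mm and grips with 3 to 60 N. Pads are 20 mm wide; open, the fingers measure 128 mm over their backs; the gripper's body (75 mm by 189 mm) begins 69 mm behind the grasp point.
Start: joints at [-66.578, 26.786, -0.665, 91.828, 0.344, 61.387, -3.226], TCP at [0.284, 0.585, 0.405] pointing down, gripper open.
Joint ranges: [-144.91, 144.91], [-17.63, 115.5], [-89.93, 88.59], [15.96, 139.68], [-74.01, 254.01], [8.47, 105.57], [-167.45, 167.45]. Speed limits (degrees/s): [147.25, 147.25, 180, 180, 180, 180, 180].

INTERFACE

Orientations are given as a 3x3 rotation matrix whose columns are the frame's x, y, z axes.
In Python, from rig import sensors, imaging, robot gives the robot as it stands.
- The arm moves only by the tool step_arm, never from a script. Its argument "deltas" is one flat list of numbers, 6 for each row, row after row: the shift along the world's x, y, z in cm, then the turn, a rotation vector about the world's x, y, z in degrees. In form: [tx, ty, tz, rx, ry, rz, tx, ty, tz, rx, ry, rz, ...]. A call has 1 to 20 rows; each row shifts and turns the pose as measured when the row begins; what a row does not reach is not made up. A row lasts 1/8 s, in which the tool goes at most 62.5 mm and 10.7 degrees, less where a joint would pass 70% of its speed; a pose out of reach is approached as far as the arm can. A call is refused whole if a number of a shift passes 6.25 or a number of a turn 10.7, either way. A call with a gripper value outside its range is refused whole. "jaw" is the finger opening in cm, from 0 to 9.19, set as the call begins (left out, the last holds). The fingers move at their own pace and stop on an object; the grip force is fixed at half the most. Time passes only in rows, so rows that do not move let the fingers close. It gives the time, the measured TCP pose, the force and the opening at its end, in the units of the state.
- sensors.state(): the state, without advancing time (a new reading comes with each control period).
- imaging.grab_frame(name): name is "scene" or "top"; returns (picture, depth): 480x640x3 uint8, blue, green, red; 480x640 float32, m along the optical axis (not along the pixel's ray), 0 where there is no reading.
- imaging.camera_info(name): a dict with "intrinsics" (3x3 intrinsics, pixels), "rvec" (rotation vector, rad) and "tvec" (3), from world to camera coordinates, as OpenCV has them. Camera axes: x right, y down, z forward; pixel columns grow to the right and rows downward; lengths in m; the calibration is good to about 2 mm. A picture is of the moment at which its call begins. camera_info takes no time and is no camera call.
- robot.job_done(): hands the job in, once; it reports no verdict.
The state is a dict: "time_s": time; "joint_positions": joint angles; "qd": joint speeds; "joint_efforts": joint torques, N m; "position": TCP position; "tool_rot": TCP orientation; "contact_force": force on the tool from outside, world axes, zero at the start; "wrist_torque": the same for the moment, N m; "width": opening from 0.0 (shut) to 1.0 (fully open).
Only numpy, scipy, OpenCV 4.12 (cv2) and the standard library are available. Lean on these libraries where they do the work, as an engineer would, in place of code of your own. Each camera call takes 0.05 s, during which the arm holds its last target. There are 200 camera calls.

TASK

A deep blue job tray has got into the roller lane meant for shallow white ring trays and has jammed against the bar across it. Lift it out so that both ring trays run down to the end stop, and set it down (do not drop it) on the pile of blue job trays, clipped corners over clipped corners, so that its foot nests fully in the rim below. Do not tip the ring trays, and leave the pile and everything else on the bench where they are.

Things in the scene. Friction and masses are not known exactly. Their poses are not given: they have to be found in the camera images.
- job_tray_center (a point): Centre, half-way up, of the jammed blue job tray: open, 116 long (x), 92 wide (y), 60 mm high (z), 0.22 kg, walls 3 mm. A divider 12 mm thick runs along its y through the centre, from 20 mm below to 20 mm above this point: pinch it there. Either side is an empty compartment 49 mm long (x), 86 mm wide. Tray floor 20 mm below this point, rim 30 mm above.
- job_tray_nose (a point): Middle of the end wall between the jammed tray's two clipped corners (16 mm, 45 deg), 58 mm from its centre along its -x. The tray starts in the lane, sloping with it (its +x uphill), this end downhill and against the bar, between the side rails. It is not wedged: it comes out square to the rollers.
- job_tray_foot (a point): Middle of the jammed tray's underside, 30 mm below its centre. The underside is a foot 7 mm high, set in 6.5 mm from the outline all round, corners clipped too. It drops into the rim of another job tray with 3.5 mm of play a side, only with the clipped ends the same way round.
- pile_top_center (a point): Centre, half-way up, of the upper of two job trays nested one on the other, level, on a black mat: the same tray with the same axes as the jammed one. The top tray is loose. A third tray properly nested on it has its centre 53 mm above this point and its clipped end the same way.
- pile_top_nose (a point): Middle of the clipped end wall of the top tray of the pile, 58 mm from its centre along its -x.
- lane: Roller lane, fixed on the bench, 490 mm long, rising at 0.15 rad towards its +x (axes: x level, uphill; z vertical). 99 mm clear between aluminium side rails that stand 17 mm above the free-turning rollers. An end stop closes its low end. Origin on the bench, about under the jammed tray.
- gate (a point): Middle of the yellow bar across the lane that keeps trays from riding up on one another: 10 mm thick along the lane, underside 40 mm and top 52 mm above the rollers, on a post outside each rail. Axes as lane.
- bay (a point): Where the centre of the first ring tray lies when it rests against the end stop at the foot of the lane (15 mm above the rollers, 70 mm down the lane from the bar). Axes as lane.
- bay_next (a point): Where the centre of the second ring tray lies when it rests against the first, 117 mm up the lane from bay.
- ring_tray_a_center (a point): Centre, half-way up, of the white ring tray (black foam with rings) that waits right behind the jammed tray: same outline, 30 mm high, 0.24 kg. It runs downhill by itself, under the bar and to the stop within about 2 s, once nothing is in its way.
- ring_tray_b_center (a point): Centre, half-way up, of the second, identical ring tray, right behind the first.
- solder_board: Bystander: two white soldering boards, the small one lying on the large one (170 x 150 mm, 29 mm high in all), fixed on the bench. Origin: middle of its underside.
- ring_box: Bystander: closed red ring box, 72 x 72 mm, 51 mm high. Origin: middle of its underside.
- bench_block: Bystander: polished steel block, 75 x 75 mm, 25 mm high. Origin: middle of its underside.
- hammer: Bystander: small hammer lying on the bench, about 225 mm, 31 mm high long. Origin on its underside.
- flux_pot: Bystander: white jar with a black lid, 64 mm across, 60 mm high. Origin: middle of its underside.
- third_hand: Bystander: steel clamp on a round 76 mm foot with a slanting tweezer arm, about 105 mm high. Origin: middle of its underside.
- ring_clamp: Bystander: wooden ring clamp, 135 mm long, 26 mm wide, 24 mm high. Origin: middle of its underside.

How it is judged (in metres and radians):
At the end, for the whole second after the job is handed in: The job tray is nested on the pile: level, centre within 8 mm and clipped end within 10 mm of being over the tray below, 50 to 56 mm above it; the first ring tray within 10 mm of home at the end stop and the second within 14 mm of resting behind it (horizontal distance between job_tray_center and pile_top_center below 0.008 m and horizontal distance between job_tray_nose and pile_top_nose below 0.01 m and z of job_tray_center in the frame of pile_top_center between 0.05 and 0.056 m and angle between each of job_tray_center, pile_top_center's own z axis and vertical below 0.05 rad and distance between ring_tray_a_center and bay below 0.01 m and distance between ring_tray_b_center and bay_next below 0.014 m); the robot touches nothing.
It fails at once if a ring tray is tipped by more than 0.4 rad (angle between any of ring_tray_a_center, ring_tray_b_center's own z axis and vertical above 0.4 rad).
It fails at once if the job tray is dropped: free of the fingers and faster than 0.5 m/s (contact force between the fingers and job_tray below 0.05 N and linear speed of job_tray above 0.5 m/s).
It fails at once if the top tray of the pile is moved by more than 40 mm or tilted by more than 0.3 rad (distance of pile_top_center from where it was at the start of the episode above 0.04 m or angle between pile_top_center's own z axis and vertical above 0.3 rad).
It fails at once if a bystander is moved by more than 30 mm (distance of any of ring_box, bench_block, hammer, flux_pot, third_hand, ring_clamp from where it was at the start of the episode above 0.03 m).
It also fails if it takes over 42 s, if anything falls off the work surface, if the arm or the gripper's body presses on something with over 40 N, if the wrist force passes 120 N, or if a joint passes its speed limit or range.

## Working session

There is one attempt and no reset: what is moved stays moved. The work goes in short steps, Python scripts to look and compute and a tool call to move; the robot and the scene stay as the last step left them, time stands still between calls to the robot, and variables do not carry over. Pictures are saved under pics/ and viewed, about 8 in all and at most 12, crops included, and the job is handed in when it is done.

Besides the shell and the picture viewer there is one more tool, called by a JSON object that holds its "method" and its "body". step_arm: Moves the arm, as the interface text tells. Its arguments: {"type":"object","properties":{"deltas":{"type":"array"},"jaw":{"type":"number"}},"required":["deltas"]}

```bash
mkdir -p pics
cat > h.py <<'E'
import numpy as np,cv2
from rig import sensors,imaging,robot
def cam(n):
    i=imaging.camera_info(n);K=np.array(i["intrinsics"],float);R=cv2.Rodrigues(np.array(i["rvec"],float))[0];t=np.array(i["tvec"],float).ravel();return K,R,t
def cloud(n,d):
    K,R,t=cam(n);v,u=np.mgrid[0:480,0:640]
    P=np.stack([(u-K[0,2])/K[0,0]*d,(v-K[1,2])/K[1,1]*d,d],-1)
    return (P-t)@R
def look(n,tag):
    im,d=imaging.grab_frame(n);cv2.imwrite(f"pics/{tag}.png",im);np.save(f"pics/{tag}.npy",d);return im,d,cloud(n,d)
E
python3 - <<'E'
from h import *
for n in("top","scene"):
    im,d,P=look(n,n+"0");K,R,t=cam(n);print(n,-R.T@t,R[2],(d>0).mean())
s=sensors.state();print(s)
E
```

```text
top [0.50755355 0.02582225 1.47618721] [ 0.0360709  -0.01475392 -0.99924032] 0.995908203125
scene [ 1.06632092 -0.67841231  1.1091618 ] [-0.35806315  0.52421689 -0.77264961] 0.9962662760416666
{'time_s': 0.1, 'joint_positions': array([-66.57751624,  26.83049941,  -0.66520514,  91.87622304,
         0.34515588,  61.38897366,  -3.22227691]), 'qd': array([-0.0351579 , -0.05999271, -0.08217699, -0.18671645, -0.0872688 ,
       -0.02741305, -0.06187838]), 'joint_efforts': array([ 1.08553002e-03, -5.21643376e+01, -1.23564663e-02, -2.44368857e+01,
       -5.67605684e-02,  1.40235884e-02,  3.33502680e-05]), 'position': array([0.28371825, 0.58454872, 0.40383635]), 'tool_rot': array([[-8.99669202e-01,  4.36571848e-01, -5.89911041e-04],
       [ 4.36572225e-01,  8.99667918e-01, -1.52608383e-03],
       [-1.35521199e-04, -1.63050940e-03, -9.99998662e-01]]), 'contact_force': array([ 0.33826789,  0.293401  , -1.07539379]), 'wrist_torque': array([-0.0054027 ,  0.0243497 , -0.00559923]), 'width': 1.0037890276525878}
```

View pics/top0.png

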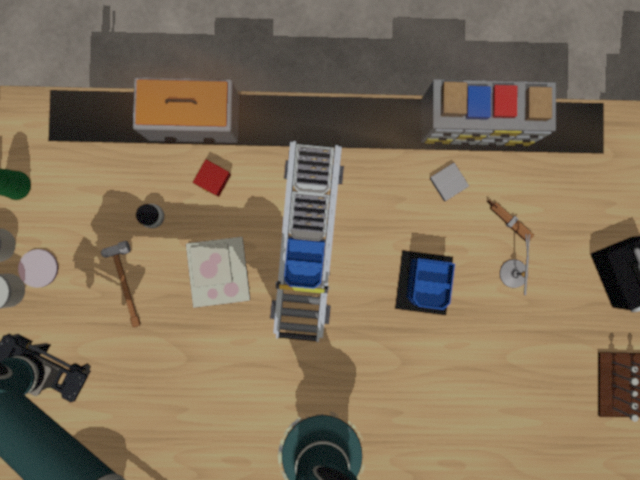

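View pics/scene0.png

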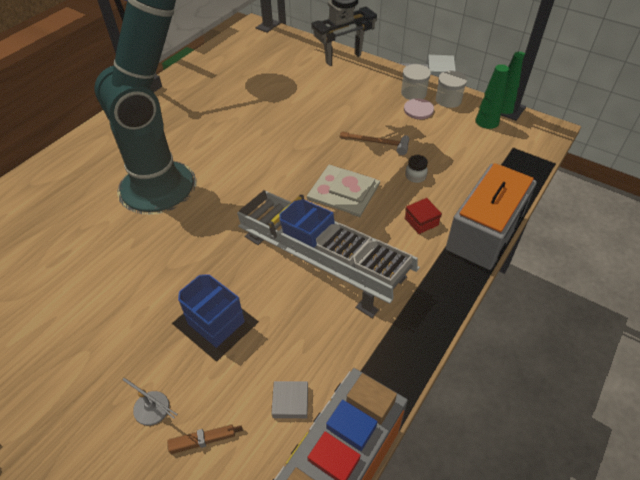

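The top view shows the jammed blue tray at about (305,262), with the yellow bar at (303,290) below it. The pile is at (431,282) on the black mat. Next I'll measure both trays and zoom in for the clipped ends.

```bash
cat >> h.py <<'E'
def blobs(im,P,zmin=.02):
    hsv=cv2.cvtColor(im,cv2.COLOR_BGR2HSV);m=cv2.inRange(hsv,(100,110,40),(130,255,255))
    m[(P[...,2]<zmin)|(P[...,2]>.5)|(abs(P[...,1])>.45)|(P[...,0]>.75)|(P[...,0]<.2)]=0
    n,l,s,c=cv2.connectedComponentsWithStats(m)
    return [(l==i) for i in range(1,n) if s[i,4]>150],m
E
python3 - <<'E'
from h import *
ims=[]
for n in("top","scene"):
    im=cv2.imread(f"pics/{n}0.png");d=np.load(f"pics/{n}0.npy");P=cloud(n,d)
    for b in blobs(im,P)[0]:
        p=P[b];v,u=np.nonzero(b);print(n,b.sum(),"px",u.min(),u.max(),v.min(),v.max(),"z pct",np.percentile(p[:,2],[1,10,50,90,99]).round(3))
        q=p[p[:,2]>p[:,2].max()-.02] ;print("  top pts",len(q),cv2.minAreaRect((q[:,:2]*1000).astype(np.float32)))
    # yellow bar & roller line & table
    hsv=cv2.cvtColor(im,cv2.COLOR_BGR2HSV);y=cv2.inRange(hsv,(22,130,120),(35,255,255))>0
    y&=(abs(P[...,1]-.03)<.15)&(P[...,0]>.3)&(P[...,0]<.6)
    print("bar",y.sum(),P[y].mean(0),P[y].min(0),P[y].max(0))
    print("mat z" ,np.median(P[...,2][(im.max(-1)<40)&(abs(P[...,0]-.5)<.1)&(abs(P[...,1]+.24)<.12)]))
    a=[(265,225,345,345),(390,240,470,320)] if n=="top" else [(260,185,350,260),(170,265,260,355)]
    for x0,y0,x1,y1 in a: ims.append(cv2.resize(im[y0:y1,x0:x1],(400,300) if False else (390,int(390*(y1-y0)/(x1-x0))),interpolation=cv2.INTER_CUBIC)[:290+100])
H=290
ims=[cv2.resize(i,(int(i.shape[1]*H/i.shape[0]),H)) for i in ims]
r=[np.hstack(ims[:2]),np.hstack(ims[2:])];w=max(x.shape[1] for x in r)
cv2.imwrite("pics/z0.png",np.vstack([np.pad(x,((0,0),(0,w-x.shape[1]),(0,0))) for x in r]))
E
```

```text
top 1679 px 284 324 238 287 z pct [0.062 0.066 0.077 0.116 0.131]
  top pts 171 ((509.1001892089844, 54.368919372558594), (90.73526000976562, 106.76730346679688), 85.52758026123047)
top 1950 px 407 453 259 309 z pct [0.032 0.062 0.069 0.112 0.12 ]
  top pts 412 ((459.7449035644531, -265.4485778808594), (92.18743133544922, 116.54438018798828), 83.67816162109375)
bar 89 [0.44085057 0.04282896 0.13332798] [0.42945791 0.00547112 0.00082747] [0.50755355 0.1101149  1.47618721]
mat z 0.0036610349786580726
scene 429 px 280 332 207 234 z pct [0.061 0.071 0.112 0.128 0.131]
  top pts 226 ((513.1437377929688, 53.191017150878906), (91.51112365722656, 104.39837646484375), 85.36618041992188)
scene 864 px 179 237 275 324 z pct [0.062 0.064 0.103 0.114 0.118]
  top pts 460 ((462.3353576660156, -267.15252685546875), (92.32768249511719, 117.6782455444336), 84.19622802734375)
bar 34 [0.44079534 0.02001573 0.10395403] [0.43505193 0.00265983 0.09795963] [0.44588468 0.06267279 0.10740382]
mat z 0.0019180533495593488
```

View pics/z0.png

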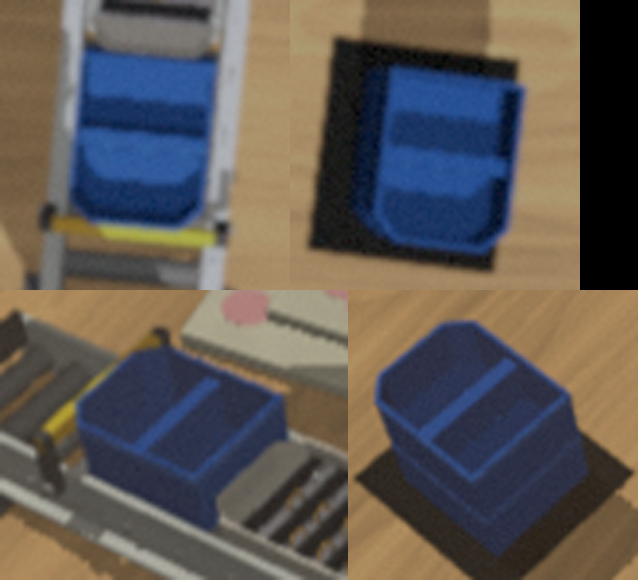

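Both trays have their clipped ends toward the robot (−x): bottom of the top crops, upper-left of the scene crops. Next I'll fit the rim rectangles in the sloped and level frames and compute the grasp pose.

```bash
cat >> h.py <<'E'
from scipy.spatial.transform import Rotation as Ro
def frame(yaw,pitch):  # tray axes: x along (uphill by pitch), columns
    return Ro.from_euler('ZY',[yaw,-pitch]).as_matrix()
def rim(p,pitch,yaw0=np.radians(-5)):
    yaw=yaw0
    for _ in range(3):
        A=frame(yaw,pitch);q=p@A;h=np.percentile(q[:,2],97)
        s=q[abs(q[:,2]-h)<.005];h=np.median(s[:,2]);s=q[abs(q[:,2]-h)<.005]
        (c,wh,a)=cv2.minAreaRect((s[:,:2]*1000).astype(np.float32))
        a=(a+45)%90-45; yaw+=np.radians(a)
    c=A@np.array([c[0]/1000,c[1]/1000,h-.03])
    d=q[abs(q[:,2]-h+.01)<.003]@A.T
    return c,np.degrees(yaw),wh,len(s)
def to(Rt,pt):  # remaining move, TCP from grasp point
    s=sensors.state();T=np.array(pt)-.171*Rt[:,2]
    r=Ro.from_matrix(Rt@np.array(s["tool_rot"]).T).as_rotvec(degrees=True)
    print("dT cm",((T-s["position"])*100).round(2),"rot",r.round(2),"t",s["time_s"],"F",np.round(s["contact_force"],1),"w",s["width"])
def tool(A): return np.column_stack([A[:,1],A[:,0],-A[:,2]])
E
python3 - <<'E'
from h import *
for n in("top","scene"):
    im=cv2.imread(f"pics/{n}0.png");P=cloud(n,np.load(f"pics/{n}0.npy"))
    for b in blobs(im,P)[0]:
        p=P[b];print(n,rim(p,.15 if p[:,1].mean()>-.1 else 0.))
A=frame(np.radians(-4.5),.15)
for h in(.12,.004): to(tool(A),np.array([.506,.052,.092])+h*A[:,2])
E
```

```text
top (array([0.50900687, 0.05430127, 0.09182426]), np.float64(-4.701789801983978), (113.4879379272461, 90.80811309814453), 161)
top (array([ 0.45981417, -0.26529816,  0.0862955 ]), np.float64(-6.114643826549583), (91.58354949951172, 116.67205810546875), 214)
scene (array([0.51083337, 0.05167333, 0.090929  ]), np.float64(-2.7192076137871477), (115.56432342529297, 91.29985046386719), 149)
scene (array([ 0.4624324 , -0.26800005,  0.08417292]), np.float64(-6.798789978027344), (117.44314575195312, 91.91380310058594), 234)
dT cm [ 17.89 -52.91  -2.41] rot [  4.59  -8.   -68.48] t 0.1 F [ 0.3  0.3 -1.1] w 1.0037890276525878
dT cm [ 19.62 -53.05 -13.88] rot [  4.59  -8.   -68.48] t 0.1 F [ 0.3  0.3 -1.1] w 1.0037890276525878
```

{"method": "step_arm", "body": {"deltas": [1.82,-5.28,0,0.46,-0.8,-6.85,1.82,-5.28,0,0.46,-0.8,-6.85,1.82,-5.28,0,0.46,-0.8,-6.85,1.82,-5.28,0,0.46,-0.8,-6.85,1.82,-5.28,0,0.46,-0.8,-6.85,1.82,-5.28,0,0.46,-0.8,-6.85,1.82,-5.28,0,0.46,-0.8,-6.85,1.82,-5.28,0,0.46,-0.8,-6.85,1.82,-5.28,0,0.46,-0.8,-6.85,1.82,-5.28,0,0.46,-0.8,-6.85,0,0,0,0,0,0,0,0,0,0,0,0], "jaw": 3.7}}

```text
time_s: 1.6
position: [0.4656, 0.0391, 0.4006]
tool_rot: [[0.117, 0.982, 0.15], [0.993, -0.116, -0.014], [0.004, 0.151, -0.989]]
contact_force: [-0.4, 0.1, -0.5]
width: 0.402
```

Run:
```python
from h import *
A=frame(np.radians(-4.7),.15)
for h in(.1,.05,.004): to(tool(A),np.array([.509,.053,.0915])+h*A[:,2])
ims=[look(n,n+"1")[0] for n in("scene",)]
cv2.imwrite("pics/z1.png",cv2.resize(ims[0][130:290,220:430],(788,600)))
```

```text
dT cm [ 0.3   1.73 -4.11] rot [-0.21  0.1   2.  ] t 1.6 F [-0.4  0.1 -0.5] w 0.4015774918072851
dT cm [ 1.05  1.66 -9.06] rot [-0.21  0.1   2.  ] t 1.6 F [-0.4  0.1 -0.5] w 0.4015774918072851
dT cm [  1.73   1.61 -13.61] rot [-0.21  0.1   2.  ] t 1.6 F [-0.4  0.1 -0.5] w 0.4015774918072851
```

View pics/z1.png

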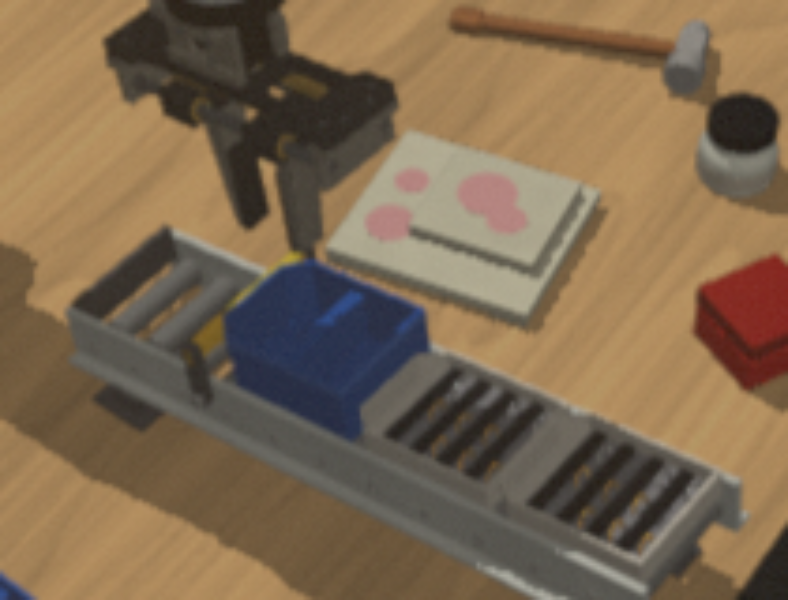

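The gripper hovers above the tray (centred at about (325,350) in the crop) with its jaws aligned along the lane. I'll go down to just above the rim and check.

{"method": "step_arm", "body": {"deltas": [0.35,0.6,-1.5,-0.05,0,0.7,0.35,0.6,-2.5,-0.1,0.1,0.7,0.3,0.5,-3,-0.1,0,0.6,0,0,-1.3,0,0,0,0,0,0,0,0,0,0,0,0,0,0,0]}}

```text
time_s: 2.4
position: [0.4748, 0.0636, 0.3125]
tool_rot: [[0.066, 0.987, 0.147], [0.998, -0.065, -0.01], [-0.0, 0.148, -0.989]]
contact_force: [0.2, 0.2, 1.1]
width: 0.403
```

Run:
```python
from h import *
A=frame(np.radians(-4.7),.15)
for h in(.05,.004): to(tool(A),np.array([.509,.053,.0915])+h*A[:,2])
a=look("scene","scene2")[0][160:270,240:360];b=look("top","top2")[0][215:325,245:365]
cv2.imwrite("pics/z2.png",cv2.resize(np.hstack([a,b]),(800,367),interpolation=cv2.INTER_CUBIC))
```

```text
dT cm [ 0.13 -0.79 -0.24] rot [ 0.01 -0.11 -0.92] t 2.4 F [0.2 0.2 1.1] w 0.4028112139916485
dT cm [ 0.82 -0.84 -4.79] rot [ 0.01 -0.11 -0.92] t 2.4 F [0.2 0.2 1.1] w 0.4028112139916485
```

View pics/z2.png

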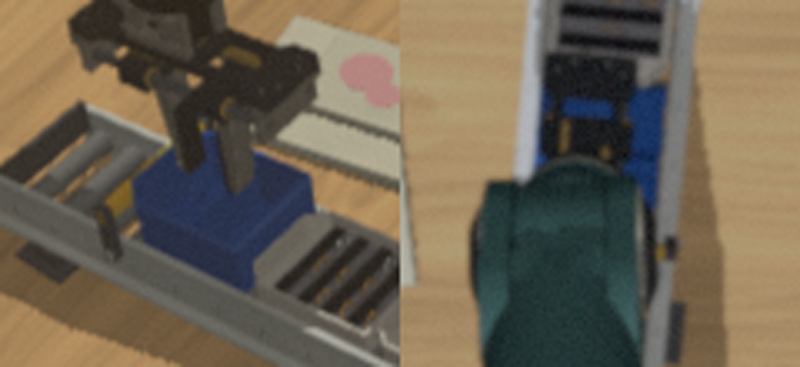

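The fingers straddle the divider: they sit over the two compartments in the left half of the crop. I'll finish the descent with corrections, then close.

{"method": "step_arm", "body": {"deltas": [0.1,-0.4,-0.2,0,-0.1,-0.5,0.1,-0.3,-0.5,0,0,-0.4,0.2,-0.1,-1.2,0,0,0,0.2,0,-1.2,0,0,0,0.2,0,-1.2,0,0,0,0,0,-0.5,0,0,0,0,0,0,0,0,0,0,0,0,0,0,0]}}

```text
time_s: 3.5
position: [0.4836, 0.0544, 0.2619]
tool_rot: [[0.084, 0.985, 0.151], [0.996, -0.083, -0.012], [0.001, 0.151, -0.989]]
contact_force: [-0.4, 0.4, 1.0]
width: 0.4
```

Run:
```python
from h import *
A=frame(np.radians(-4.7),.15)
to(tool(A),np.array([.509,.053,.0915])+.004*A[:,2])
```

```text
dT cm [-0.06  0.07  0.26] rot [-0.05  0.1   0.11] t 3.5 F [-0.4  0.4  1. ] w 0.39977293260758306
```

{"method": "step_arm", "body": {"deltas": [0,0,0.2,0,0,0,0,0,0,0,0,0,0,0,0,0,0,0,0,0,0,0,0,0,0,0,0,0,0,0,0,0,0,0,0,0], "jaw": 0}}

```text
time_s: 4.25
position: [0.483, 0.0546, 0.2646]
tool_rot: [[0.083, 0.985, 0.15], [0.997, -0.083, -0.011], [0.002, 0.15, -0.989]]
contact_force: [-0.9, -1.2, 0.6]
width: 0.128
```

Gripped, with an opening of about 11.8 mm. I'll lift square to the rollers.

{"method": "step_arm", "body": {"deltas": [-0.07,0,0.5,0,0,0,-0.15,0,1.0,0,0,0,-0.22,0,1.5,0,0,0,-0.3,0,2,0,0,0,-0.3,0,2,0,0,0,-0.3,0,2,0,0,0,-0.2,0,2,0,0,0,0,0,2,0,0,0,0,0,1.0,0,0,0,0,0,0,0,0,0,0,0,0,0,0,0]}}

```text
time_s: 5.62
position: [0.4642, 0.053, 0.4148]
tool_rot: [[0.086, 0.985, 0.151], [0.996, -0.086, -0.009], [0.005, 0.152, -0.988]]
contact_force: [0.1, 0.1, -2.8]
width: 0.126
```

Run:
```python
from h import *
A=frame(np.radians(-6.3),0)
for z in(.26,.1395): to(tool(A),np.array([.461,-.266,z])+.006*A[:,2])
a=look("scene","scene3")[0][60:320,170:430]
cv2.imwrite("pics/z3.png",cv2.resize(a,(600,600)))
```

```text
dT cm [ -0.32 -31.9    2.22] rot [ 0.59  8.7  -1.33] t 5.625 F [ 0.1  0.1 -2.8] w 0.12610505837760277
dT cm [ -0.32 -31.9   -9.83] rot [ 0.59  8.7  -1.33] t 5.625 F [ 0.1  0.1 -2.8] w 0.12610505837760277
```

View pics/z3.png

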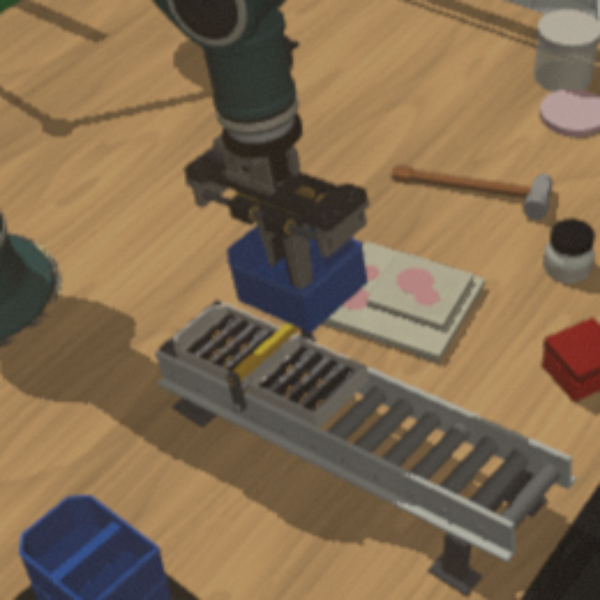

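The tray is lifted and both ring trays have run under the bar, to about (235,335) and (310,380) in the crop. Now I'll carry it over the pile and level it.

{"method": "step_arm", "body": {"deltas": [0,-1.5,0.2,0,0.5,0,0,-3,0.3,0,1,-0.1,0,-3,0,0,1,-0.2,0,-3,0,0.1,1,-0.2,0,-3,0,0.1,1,-0.2,0,-3,0,0.1,1,-0.2,0,-3,0,0.1,1,-0.2,0,-3,0,0.1,1,-0.2,0,-3,0,0.1,1,0,-0.1,-3,0,0,0.2,0,-0.1,-2,0,0,0,0,-0.1,-1.2,0,0,0,0,0,0,0,0,0,0,0,0,0,0,0,0]}}

```text
time_s: 7.42
position: [0.4592, -0.2717, 0.4094]
tool_rot: [[0.106, 0.994, -0.024], [0.994, -0.106, -0.003], [-0.005, -0.023, -1.0]]
contact_force: [0.2, 0.5, -3.6]
width: 0.129
```

Run:
```python
from h import *
A=frame(np.radians(-6.3),0)
for z in(.2,.1395): to(tool(A),np.array([.461,-.266,z])+.006*A[:,2])
for n in("scene","top"):
    im,d,P=look(n,n+"4")
    for b in blobs(im,P)[0]:
        p=P[b];v,u=np.nonzero(b);print(n,b.sum(),u.min(),u.max(),v.min(),v.max(),np.percentile(p[:,2],[2,50,98]),rim(p,0,np.radians(-6)))
a=cv2.imread("pics/scene4.png")[200:370,130:300]
cv2.imwrite("pics/z4.png",cv2.resize(a,(600,600),interpolation=cv2.INTER_CUBIC))
```

```text
dT cm [ 0.18  0.57 -3.24] rot [ 0.15 -1.37 -0.19] t 7.425 F [ 0.2  0.5 -3.6] w 0.1290888144176431
dT cm [ 0.18  0.57 -9.29] rot [ 0.15 -1.37 -0.19] t 7.425 F [ 0.2  0.5 -3.6] w 0.1290888144176431
scene 2564 160 238 246 337 [0.05773573 0.11262223 0.26396132] (array([ 0.45640598, -0.27219421,  0.23217386]), np.float64(-5.572516381740571), (89.34321594238281, 117.72457885742188), 195)
top 1693 407 447 259 313 [0.037624   0.21394532 0.31992661] (array([ 0.46939375, -0.24219516,  0.28593872]), np.float64(-8.801794110237097), (4.3826141357421875, 92.23526000976562), 22)
```

View pics/z4.png

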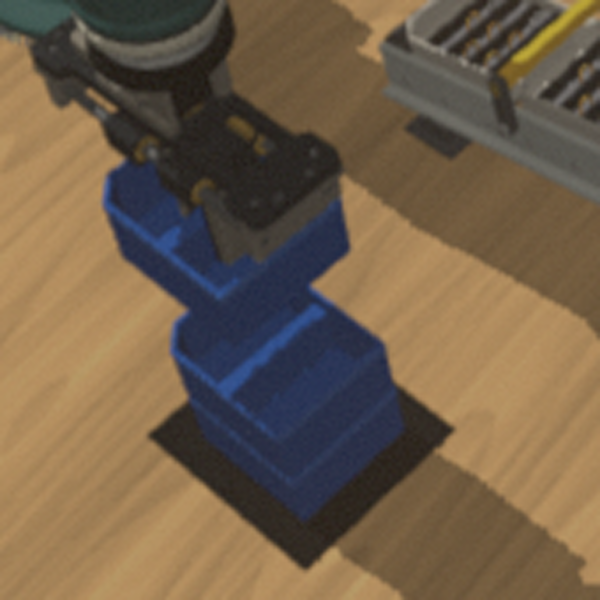

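The levelled tray is held above the pile, with matching clip orientation, about 4–6 mm off in plan. I'll correct that and go down to just above the rim.

{"method": "step_arm", "body": {"deltas": [0.05,0.2,-0.5,0,-0.5,0,0.1,0.3,-1,0,-0.5,-0.1,0.05,0,-1.5,0.1,-0.4,-0.1,0,0,-1.5,0,0,0,0,0,-1.3,0,0,0,0,0,-0.5,0,0,0,0,0,0,0,0,0,0,0,0,0,0,0]}}

```text
time_s: 8.52
position: [0.4615, -0.2649, 0.3413]
tool_rot: [[0.108, 0.994, 0.001], [0.994, -0.108, 0.0], [0.0, 0.001, -1.0]]
contact_force: [0.3, -0.8, -3.0]
width: 0.13
```

```bash
cat > c.py <<'E'
from h import *
import sys
A=frame(np.radians(-6.3),0)
to(tool(A),np.array([.461,-.267,.1395])+.006*A[:,2])
for n in("scene","top"):
    im,d,P=look(n,n+sys.argv[1])
    for b in blobs(im,P)[0]:
        p=P[b]
        if p[:,1].mean()<-.15: print(n,b.sum(),rim(p,0,np.radians(-6)))
a=cv2.imread(f"pics/scene{sys.argv[1]}.png")[220:340,150:270]
cv2.imwrite(f"pics/z{sys.argv[1]}.png",cv2.resize(a,(600,600),interpolation=cv2.INTER_CUBIC))
E
python3 c.py 5
```

```text
dT cm [-0.05 -0.21 -2.48] rot [-0.01  0.06 -0.12] t 8.525 F [ 0.3 -0.8 -3. ] w 0.13002430981289068
scene 1741 (array([ 0.46570648, -0.29450778,  0.16500163]), np.float64(8.355035450865214), (121.30355834960938, 53.42523193359375), 141)
top 1177 (array([ 0.45558331, -0.23319145,  0.21645773]), np.float64(-3.09009443996456), (86.814453125, 4.911892414093018), 16)
```

View pics/z5.png

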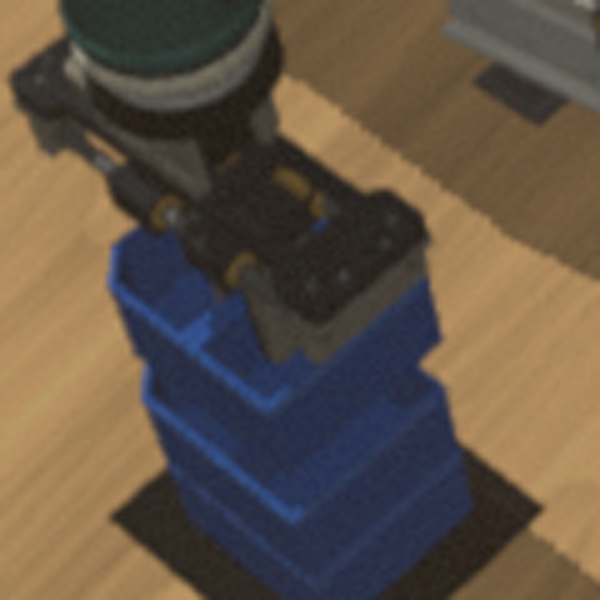

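Run:
```python
from h import *
K,R,t=cam("scene");C=-R.T@t
def ray(u,v,z):
    d=R.T@np.linalg.inv(K)@[u,v,1];return (C+d*(z-C[2])/d[2]).round(4)
for (a,z) in(((265,408),.194),((112,280),.194),((292,520),.114),((145,405),.114)): print(ray(150+a[0]/5,220+a[1]/5,z))
d=np.load("pics/scene5.npy");P=cloud("scene",d)
# near end edges: held / pile outer corner line points from depth
for (a,b) in((265,408),(112,280),(292,520),(145,405)):
    u,v=int(150+a/5),int(220+b/5);print(P[v,u].round(3))
```

```text
[ 0.5147 -0.3131  0.194 ]
[ 0.4159 -0.3002  0.194 ]
[ 0.5155 -0.3182  0.114 ]
[ 0.4205 -0.3097  0.114 ]
[ 0.515 -0.313  0.197]
[ 0.417 -0.302  0.196]
[ 0.512 -0.317  0.11 ]
[ 0.416 -0.307  0.107]
```

The held tray sits roughly 4 mm too far +y. I'll correct by −0.35 cm and come down slowly while watching the force.

{"method": "step_arm", "body": {"deltas": [0.02,-0.2,0,0,0,0,0.02,-0.15,0,0,0,-0.1,0,0,-0.5,0,0,0,0,0,-0.5,0,0,0,0,0,-0.3,0,0,0,0,0,-0.3,0,0,0,0,0,-0.1,0,0,0,0,0,0,0,0,0,0,0,0,0,0,0]}}

```text
time_s: 9.75
position: [0.4621, -0.2685, 0.3237]
tool_rot: [[0.109, 0.994, 0.003], [0.994, -0.109, -0.0], [0.0, 0.003, -1.0]]
contact_force: [-1.2, 0.0, -3.5]
width: 0.13
```

{"method": "step_arm", "body": {"deltas": [0,0,-0.2,0,0,0,0,0,-0.2,0,0,0,0,0,-0.1,0,0,0,0,0,0,0,0,0]}}

```text
time_s: 10.25
position: [0.4622, -0.2685, 0.3186]
tool_rot: [[0.109, 0.994, 0.003], [0.994, -0.109, -0.0], [0.0, 0.003, -1.0]]
contact_force: [0.3, -0.2, -2.1]
width: 0.126
```

{"method": "step_arm", "body": {"deltas": [0,0,-0.1,0,0,0,0,0,-0.1,0,0,0,0,0,-0.1,0,0,0,0,0,0,0,0,0]}}

```text
time_s: 10.75
position: [0.4622, -0.2685, 0.3154]
tool_rot: [[0.109, 0.994, 0.003], [0.994, -0.109, -0.0], [0.0, 0.003, -1.0]]
contact_force: [-0.0, -0.6, -3.2]
width: 0.128
```

{"method": "step_arm", "body": {"deltas": [0,0,-0.1,0,0,0,0,0,-0.1,0,0,0,0,0,0,0,0,0]}}

```text
time_s: 11.12
position: [0.4623, -0.2686, 0.3133]
tool_rot: [[0.109, 0.994, 0.003], [0.994, -0.109, -0.0], [0.0, 0.003, -1.0]]
contact_force: [0.1, 0.2, -2.1]
width: 0.125
```

{"method": "step_arm", "body": {"deltas": [0,0,-0.1,0,0,0,0,0,-0.1,0,0,0,0,0,0,0,0,0]}}

```text
time_s: 11.5
position: [0.4623, -0.269, 0.3134]
tool_rot: [[0.109, 0.994, 0.004], [0.994, -0.109, 0.001], [0.002, 0.004, -1.0]]
contact_force: [-0.7, 0.2, -3.1]
width: 0.129
```

```bash
python3 c.py 6
```

```text
dT cm [-0.13  0.2   0.31] rot [-0.08  0.22 -0.05] t 11.5 F [-0.7  0.2 -3.1] w 0.12928811314643904
scene 1045 (array([ 0.46380355, -0.29851526,  0.13690623]), np.float64(3.53294168539378), (45.469608306884766, 118.26043701171875), 141)
top 1124 (array([ 0.46377665, -0.23995825,  0.19259337]), np.float64(-6.436805725097656), (6.373244285583496, 107.85173034667969), 30)
```

View pics/z6.png

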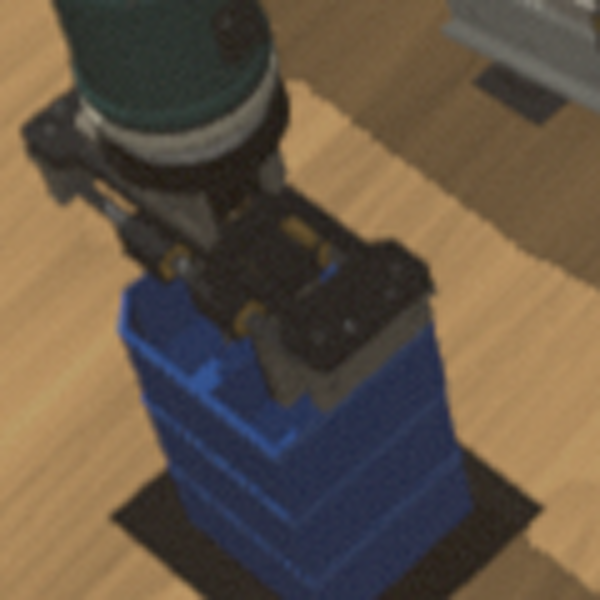

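The walls are flush and the seam is closed. The height agrees too: 0.1369 measured against 0.1372 expected, and the arm stopped descending. So it is nested; I'll release and withdraw straight up.

{"method": "step_arm", "body": {"deltas": [0,0,0,0,0,0,0,0,0,0,0,0,0,0,0,0,0,0,0,0,0,0,0,0,0,0,0.5,0,0,0,0,0,1,0,0,0,0,0,2,0,0,0,0,0,2.5,0,0,0,0,0,3,0,0,0,-1,0,3,0,0,0,-1,3,3,0,0,0,-1,6,2,0,0,0,-1,6,0,0,0,0,0,6,0,0,0,0,0,6,0,0,0,0,0,0,0,0,0,0], "jaw": 3.5}}

```text
time_s: 13.6
position: [0.4184, 0.0047, 0.497]
tool_rot: [[0.114, 0.993, 0.017], [0.993, -0.114, 0.001], [0.003, 0.017, -1.0]]
contact_force: [0.1, 0.2, 0.2]
width: 0.382
```

```bash
python3 c.py 7
python3 - <<'E'
from h import *
a=cv2.imread("pics/scene7.png")[150:370,130:430];b=cv2.imread("pics/top7.png")[120:340,260:560]
cv2.imwrite("pics/f.png",cv2.resize(np.hstack([a,b]),(800,293)))
# ring trays: white+black items on lane below: x extents
for n in("top","scene"):
    im=cv2.imread(f"pics/{n}7.png");P=cloud(n,np.load(f"pics/{n}7.npy"))
    for b in blobs(im,P)[0]:
        p=P[b];print(n,b.sum(),"z",np.percentile(p[:,2],[50,98]))
E
```

```text
dT cm [  4.26 -27.17 -18.05] rot [-0.05  0.97  0.26] t 13.6 F [0.1 0.2 0.2] w 0.38196833925609464
scene 1434 (array([ 0.46441884, -0.26695216,  0.13698594]), np.float64(-6.892089843750001), (117.6529541015625, 91.90274047851562), 277)
top 2267 (array([ 0.46205744, -0.2648355 ,  0.13895182]), np.float64(-5.999361748108641), (116.56109619140625, 92.99458312988281), 227)
top 2267 z [0.12110546 0.17101113]
scene 1434 z [0.13342919 0.16931422]
```

View pics/f.png

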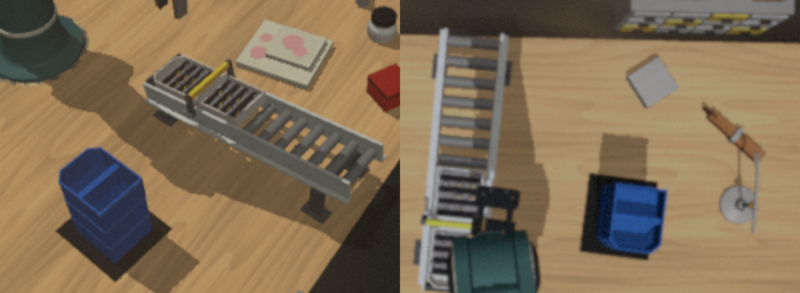

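The new tray sits 2 mm from the original pile position and 52.7–52.8 mm above it, in both cameras. The ring trays lie end to end at the stop, and the arm is clear. I'm handing in.

```bash
python3 -c "
from rig import robot;print(robot.job_done())"
```

```text
the job is handed in; nothing more can be done
None
```

The job tray is nested on the pile and both ring trays have run down to the end stop. I handed the job in at about 13.7 s; the hand-in gives no verdict.

**What I did:** I gripped the jammed tray by its divider with the gripper tilted to match the lane, and lifted it out square to the rollers. I then levelled it over the pile and lowered it slowly until the arm stopped descending. After opening the fingers I withdrew straight up, then moved aside.

**Last checks:**
- **Job tray:** both cameras put it about 2 mm off the pile's first measured position and 52.7–52.8 mm above it. Yaw matches within about 0.1° and the clipped ends face the same way.
- **Ring trays:** in the pictures they lie end to end at the stop. I checked them by eye only and did not measure their distance from home.
- **Bystanders:** those visible in the last picture showed no movement; I did not measure any of them.

**Disagreements:**
- The two cameras differ by about 2–3 mm in absolute position, so I relied on differences measured within one camera.
- The rim fit failed while the gripper covered the tray. For the last sideways correction I used rim corners read by hand from the image.
- The wrist force showed no clear contact when the tray seated. I judged it seated from the arm stopping and the measured height.

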